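# Clamp a ring on the expanding mandrel, three clicks, and hold

### The job

Slip the plain ring from the steel bench block over the jaws of the expanding mandrel so that it sits flat on the shoulder, and only then pull the mandrel's lever round, clockwise seen from above, by three clicks: count them by feel, do not pull on to a fourth. The lever springs back if let go, so finish while still holding it in the third notch, and leave the flat blank, the hammer and the bur box where they are.

Things in the scene. Friction and masses are not known exactly. Their poses are not given: they have to be found in the camera images.
- ring: Loose plain metal ring, a broad band, lying flat: outside diameter 28 mm, hole 22 mm, 10 mm tall, about 25 g. Origin: centre of its underside, z up. It lies towards one end of the steel block (either end); the rectangular flat blank lies towards the other end, about 65 mm away along the block's y.
- block: Fixed steel bench block on a black rubber foot, 95 (x) by 135 (y) mm at the foot, top face 85 by 125 mm, 22 mm high. Origin: centre of its underside.
- mandrel: Fixed bench mandrel: round grey foot 156 mm across and 12 mm high, dark column 80 mm across to 36 mm, and on its vertical axis four small upright steel jaws. Origin: centre of the foot's underside, z up the axis; its -x points roughly where the third notch is.
- shoulder (a point): Point on the mandrel's axis at the level of the round shoulder, 40 mm across, 72 mm above the bench, where the ring must sit flat. Four round-topped upright jaws rise 29 mm from it, together 17 mm across with the lever at rest; each spreads 2.2 mm per rad of lever and so centres the ring. The lever's flat arm lies lower, 55 to 63 mm above the bench, its hub up to 65 mm.
- lever (a joint): Lever angle (rad): 0 at rest, growing clockwise from above, at most 1.35. A spring drives it back (4-5 N at the grip). A sprung roller under the arm rides over the quadrant's ridges, every 0.2 rad: at the grip the force rises to 6-7.5 N as it climbs out of a notch, then falls to about 3 N as it drops over the crest into the next: one click. No notch holds it unaided.
- grip_mid (a point): Middle of the lever's upright black grip, a cylinder 18 mm thick and 47 mm tall that spins freely on its own axis, 120 mm from the mandrel's axis; this point is 25 mm above the grip's lower end (88 mm above the bench), its top is at 110 mm.
- pin (a point): Point of the lever under its dark plunger housing, at the sprung roller, 60 mm from the mandrel's axis, 50 mm above the bench.
- quadrant: Notched steel quadrant round the column, fixed, but set round up to 0.15 rad either way each time. Origin on the mandrel's axis at bench height; its third notch lies along its own -x; there y reads +12 mm per notch further on, -12 mm per notch before. Six radial ridges side by side, 43 to 77 mm from the axis, tops 46 mm above the bench, 0.2 rad apart; before the first the lever moves freely.
- blank: Loose rectangular flat metal blank, 34 x 24 x 4 mm, at the other end of the block. Bystander.
- hammer: Loose hammer lying on the bench. Bystander.
- bur_box: Loose orange box of burs, 75 x 110 mm, 68 mm high with the burs. Bystander.
There are look-alikes about, which are no part of the job. Of the things that look like the mandrel, the middle-sized one is meant.

How it is judged:
By the outcome, as a careful person would: the job done as asked, in the order asked, and still so for the second after the job is handed in, while the arm keeps its last pose, push and grip.
It also fails if it takes over 72 s, if anything falls off the work surface, if the arm or the gripper's body presses on something with over 40 N, if the wrist force passes 120 N, or if a joint passes its speed limit or range.

### The arm

A 6-joint arm with a two-finger parallel gripper is mounted at the origin on the work surface. World frame = base frame: x ahead of the robot, y to its left, z up, the work surface at z = 0. Lengths are in m, angles in rad, forces in N, time in s.
With the tool pointing down it reaches from about 0.275 to 0.875 m from the base axis. Payload 12.5 kg.
Tool frame: the origin (TCP) lies midway between the tips of the shut fingers; the grasp point (between the pads) lies 19 mm behind it; z points along the fingers, y is the line along which they close (so a half turn about z gives the same grasp; the last joint's range is limited). The gripper opens to 85 mm and grips with 20 to 120 N. Pads are 22 mm wide; open, the fingers measure 114 mm over their backs; the gripper's body (76 mm by 85 mm) begins 54 mm behind the grasp point. The pads swing forward as they close: fully open they stand 13 mm farther back than shut.
Start: joints at [-1.345, 0.351, 1.652, -0, 1.139, -0.085], TCP at [0.168, -0.524, 0.231] pointing down, gripper open.
Joint ranges: [-2.75, 2.75], [-0.79, 2.1], [0.01, 2.65], [-1.57, 4.71], [0.07, 3.14], [-2.87, 2.87]. Speed limits (rad/s): [2.22, 2.22, 2.79, 3.14, 3.14, 3.14].

### API

Orientations are given as [roll, pitch, yaw] about the fixed x, y, z axes, in that order (R = Rz(yaw) Ry(pitch) Rx(roll)).
In Python, from plant import arm gives the robot as it stands.
- The arm moves only by the tool move_arm, never from a script. Its argument "commands" is one flat list of numbers, 7 for each row, row after row: the shift along the tool's x, y, z in cm, then the turn, a rotation vector about the tool's x, y, z in degrees, then the opening in per cent of the stroke, from 0 (shut) to 100 (fully open). A call has 1 to 12 rows; each row shifts and turns the commanded pose from where the row before left it, along the tool's axes as they then stand; what a row does not reach is not made up. A row lasts 1/8 s, in which the tool goes at most 62.5 mm and 10.7 degrees, less where a joint would pass 70% of its speed; a pose out of reach is approached as far as the arm can. A call with a gripper value outside its range is refused whole. The fingers move at their own pace and stop on an object; "newtons" is the grip in N (left out, the last holds). Time passes only in rows, so rows that do not move let the fingers close. It gives the time, the measured TCP pose, the force, the opening and the grip force at its end, in the units of the state.
- arm.state(): the state, without advancing time (a new reading comes with each control period).
- arm.snapshot(name): name is "side" or "top"; returns the picture (400x640x3 uint8, red, green, blue); there is no depth.
- arm.camera_model(name): a dict with "K" (3x3 intrinsics, pixels), "k1" (the pictures are not rectified: a ray, as slopes to the right and down, at radius r is drawn at 1 + k1 r^2 times it, then the intrinsics apply), "R" (3x3) and "t" (3): a world point X has camera coordinates R X + t. Camera axes: x right, y down, z forward; pixel columns grow to the right and rows downward; lengths in m; the calibration is good to about 2 mm. A picture is of the moment at which its call begins. camera_model takes no time and is no camera call.
- arm.finish_job(): hands the job in; it is judged then, once.
The state is a dict: "time": time; "joints": joint angles; "joint_vel": joint speeds; "effort": joint torques, N m; "tool_pos": TCP position; "tcp_rot": TCP orientation; "ft_force": force on the tool from outside, world axes, zero at the start; "wrist_torque": the same for the moment, N m; "finger_gap": opening from 0.0 (shut) to 1.0 (fully open); "finger_force": force on a finger pad.
Only numpy, scipy, OpenCV 4.12 (cv2) and the standard library are available. Lean on these libraries where they do the work, as an engineer would, in place of code of your own. Each camera call takes 0.05 s, during which the arm holds its last target. There are 200 camera calls.

## Working session

There is one attempt and no reset: what is moved stays moved. The work goes in short steps, Python scripts to look and compute and a tool call to move; the robot and the scene stay as the last step left them, time stands still between calls to the robot, and variables do not carry over. Pictures are saved under pics/ and viewed, at most 10 in all, crops included, and the job is handed in when it is done.

Besides the shell and the picture viewer there is one more tool, called after ">>>" as name(argument=value, ...), one argument or row to a line, values as JSON. move_arm: Moves the arm, as the interface text tells. Its arguments: {"type":"object","properties":{"commands":{"type":"array"},"newtons":{"type":"number"}},"required":["commands"]}

```bash
mkdir -p pics; python3 - <<'E'
from plant import arm
import cv2
for n in("side","top"):
    cv2.imwrite(f"pics/{n}0.png",arm.snapshot(n)[:,:,::-1]); m=arm.camera_model(n); print(n,m)
print(arm.state())
E
```

```text
side {'K': array([[430.06420745,   0.        , 316.69632285],
       [  0.        , 430.06420745, 203.91064575],
       [  0.        ,   0.        ,   1.        ]]), 'k1': -0.07192645372892346, 'R': array([[-0.97170099,  0.23595643,  0.01103401],
       [ 0.13626081,  0.59807285, -0.78977329],
       [-0.19295122, -0.76591999, -0.6132996 ]]), 't': array([ 0.51441741, -0.02296571,  1.29546516])}
top {'K': array([[479.14944675,   0.        , 327.06796812],
       [  0.        , 479.14944675, 197.01736769],
       [  0.        ,   0.        ,   1.        ]]), 'k1': -0.03232630756484006, 'R': array([[ 0.07845273, -0.99691496, -0.00239478],
       [-0.97547058, -0.07626911, -0.20649494],
       [ 0.20567525,  0.01853613, -0.97844474]]), 't': array([0.00185513, 0.55948204, 1.01278229])}
{'time': 0.1, 'joints': array([-1.34458715e+00,  3.51206195e-01,  1.65232671e+00,  1.20578575e-05,
        1.13908708e+00, -8.46348346e-02]), 'joint_vel': array([ 0.0004956 , -0.00187658, -0.00303428, -0.00049385, -0.00030088,
       -0.00252725]), 'effort': array([ 6.66880260e-04, -5.06833076e+01, -2.91876537e+01, -9.11040843e-05,
        2.66515250e-03, -7.35922640e-06]), 'tool_pos': array([ 0.16817033, -0.52336584,  0.23081188]), 'tcp_rot': array([-3.14056992e+00, -9.77515496e-05,  3.10838909e-01]), 'ft_force': array([-0.24258017,  0.68326438, -0.27573714]), 'wrist_torque': array([-0.0190098 ,  0.00789509,  0.05140623]), 'finger_force': 0.0, 'finger_gap': 1.000776180564606}
```

View pics/top0.png

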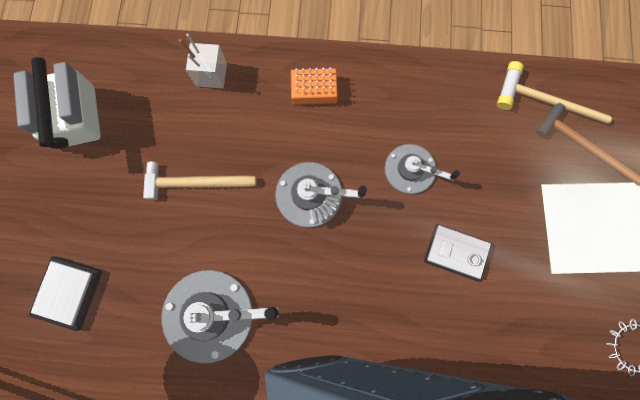

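View pics/side0.png

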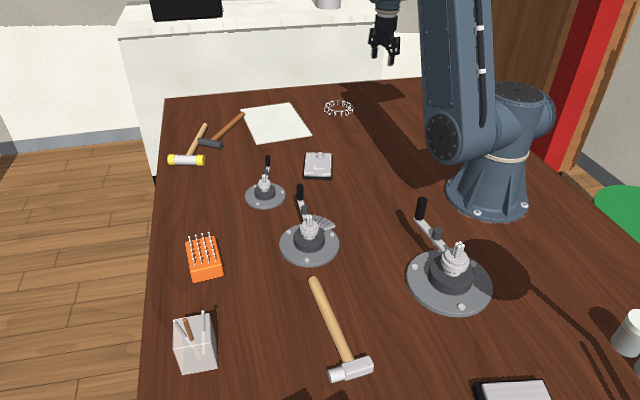

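Top view: the middle mandrel has its jaws near (308,188), grip near (362,191) and quadrant at (322,212). The block is at (459,252), with the ring at (476,260) and the blank at (446,249). In the side view the mandrel is at (310,238), the grip at (300,192) and the ring at about (320,156).

```bash
cat > h.py <<'E'
from plant import arm
import numpy as np, cv2
def D(m): return np.array([m["k1"],0,0,0,0.])
def pix2w(n,uv,z):
    m=arm.camera_model(n); p=cv2.undistortPoints(np.array([[uv]],float),m["K"],D(m))[0,0]
    d=m["R"].T@np.r_[p,1]; c=-m["R"].T@m["t"]; return c+d*(z-c[2])/d[2]
def w2pix(n,X):
    m=arm.camera_model(n); return cv2.projectPoints(np.atleast_2d(np.array(X,float)),cv2.Rodrigues(m["R"])[0],m["t"],m["K"],D(m))[0][:,0]
E
python3 - <<'E'
from h import *
t=cv2.imread("pics/top0.png"); s=cv2.imread("pics/side0.png")
def crop(im,x,y,w,h,k): return cv2.resize(im[y:y+h,x:x+w],None,fx=k,fy=k,interpolation=cv2.INTER_CUBIC)
a=np.hstack([crop(t,270,155,100,75,4),crop(t,420,215,100,75,4)])
b=np.hstack([crop(s,265,175,100,75,4),crop(s,270,135,100,75,4)])
cv2.imwrite("pics/c0.png",np.vstack([a,b]))
for n,uv,z in [("top",(308,194),0.012),("top",(362,191),.11),("top",(476,260),.032),("top",(446,249),.026),("side",(300,186),.11),("side",(309,246),.006)]: print(n,uv,pix2w(n,uv,z).round(4))
E
```

```text
top (308, 194) [0.5711 0.0915 0.012 ]
top (362, 191) [ 0.5656 -0.0286  0.11  ]
top (476, 260) [ 0.4456 -0.2973  0.032 ]
top (446, 249) [ 0.4658 -0.2308  0.026 ]
side (300, 186) [ 0.5699 -0.0254  0.11  ]
side (309, 246) [0.5734 0.0969 0.006 ]
```

View pics/c0.png

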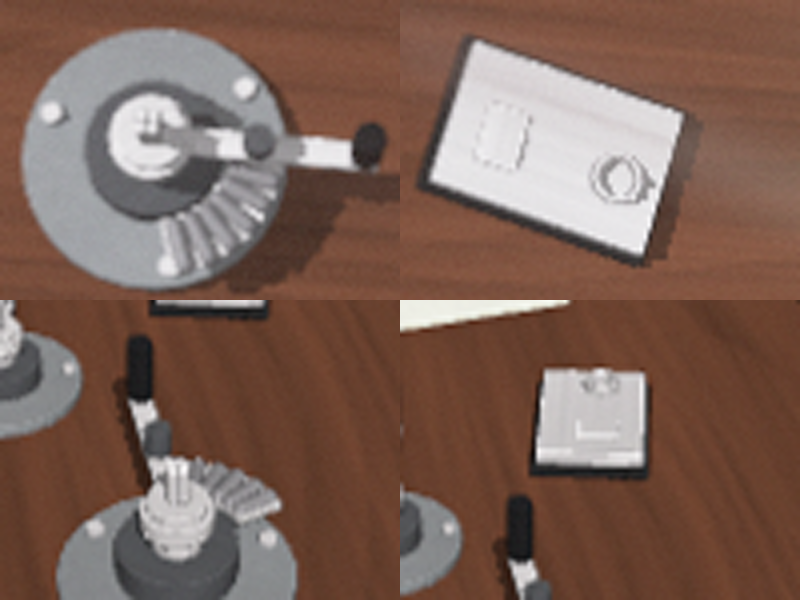

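The crops show the mandrel foot centred at about (308.4,194.8), with ridges fanning below and right of the lever. The ring is at about (474.7,259.6) on the block's far right end. Next I'll compute positions and make a rectified view at ridge height.

```bash
python3 - <<'E'
from h import *
def P(n,c,z): 
    o={"tm":(270,155,0,0),"tb":(420,215,400,0),"sm":(265,175,0,300),"sb":(270,135,400,300)}[n]
    uv=(o[0]+(c[0]-o[2]+.5)/4-.5,o[1]+(c[1]-o[3]+.5)/4-.5)
    return pix2w("top" if n[0]=="t" else "side",uv,z)[:2].round(4)
print("ring",P("tb",(619,179),.029),P("sb",(601,382),.029),"blank",P("tb",(503,137),.026),P("sb",(598,429),.026))
print("block",[P("tb",c,.022) for c in((475,40),(685,112),(640,258),(432,182))])
print("foot",P("tm",(153.5,159),.010),P("sm",(177,577),.010))
print("shoulder",P("tm",(147,136),.070),"s",P("sm",(177,510),.070))
print("grip",P("tm",(372,138),.110),P("sm",(140,338),.110))
# rectified top at z=.046, 0.4mm/px, centre .57,.091 ; image up=+x left=+y
N=500; c=np.array([.57,.091]); i,j=np.mgrid[0:N,0:N]
X=np.stack([c[0]-(i-N/2)*.0004,c[1]-(j-N/2)*.0004,np.full(i.shape,.046)],-1).reshape(-1,3)
m=w2pix("top",X).reshape(N,N,2).astype(np.float32)
r=cv2.remap(cv2.imread("pics/top0.png"),m[...,0],m[...,1],cv2.INTER_CUBIC)
cv2.imwrite("pics/r46.png",r)
E
```

```text
ring [ 0.447  -0.2945] [ 0.4475 -0.2942] blank [ 0.466  -0.2294] [ 0.4659 -0.2302]
block [array([ 0.5208, -0.2127]), array([ 0.4886, -0.3335]), array([ 0.4045, -0.3091]), array([ 0.438 , -0.1911])]
foot [0.5706 0.0915] [0.5729 0.0933]
shoulder [0.5706 0.0927] s [0.5736 0.0966]
grip [ 0.5698 -0.0296] [ 0.5691 -0.0341]
```

View pics/r46.png

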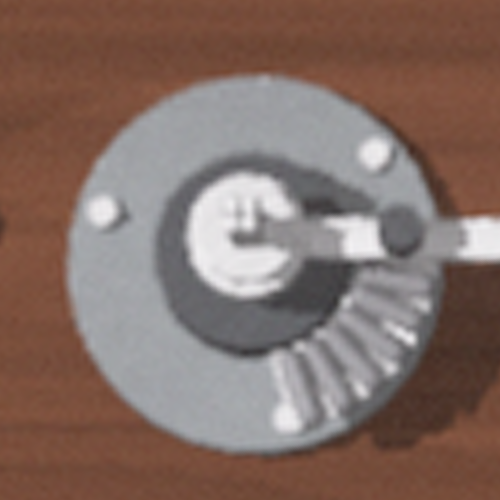

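The ridges fan at 15° to 72° clockwise from -y, so the third notch is at about 0.76 rad, and the lever rests near -y. The axis is at about (0.5715,0.093), the ring at (0.447,-0.294) and the grip at (0.569,-0.031). Moving now: turn the tool, then go above the ring.

>>> move_arm(
  commands=[0,0,0,0,0,-9.55,100,0,0,0,0,0,-9.55,100,0,0,0,0,0,-9.55,100,0,0,0,0,0,-9.55,80,0,0,0,0,0,-9.55,80,0,0,0,0,0,-9.55,70],
  newtons=30,
)

```text
time: 0.85
tool_pos: [0.1682, -0.5234, 0.231]
tcp_rot: [-3.141, -0.001, 1.316]
ft_force: [-0.2, -0.3, 0.4]
finger_gap: 0.699
finger_force: 0.0
```

>>> move_arm(
  commands=[3.25,2.35,1.3,0,0,0,70,3.25,2.35,1.3,0,0,0,70,3.25,2.35,1.3,0,0,0,70,3.25,2.35,1.3,0,0,0,70,3.25,2.35,1.3,0,0,0,70,3.25,2.35,1.3,0,0,0,70,3.25,2.35,1.3,0,0,0,70,3.25,2.35,1.3,0,0,0,70,3.25,2.35,1.3,0,0,0,70,0,0,0,0,0,0,70,0,0,0,0,0,0,70],
)

```text
time: 2.22
tool_pos: [0.4475, -0.2955, 0.1143]
tcp_rot: [-3.141, 0.0, 1.311]
ft_force: [-0.4, -1.0, 0.0]
finger_gap: 0.702
finger_force: 0.0
```

>>> move_arm(
  commands=[0.1,0,3,0,0,0,70,0,0,3,0,0,0,70,0,0,1.5,0,0,0,70,0,0,0.8,0,0,0,70,0,0,0.7,0,0,0,55,0,0,0,0,0,0,45],
)

```text
time: 2.98
tool_pos: [0.4481, -0.2945, 0.0244]
tcp_rot: [3.141, 0.0, 1.311]
ft_force: [0.8, -0.5, -0.2]
finger_gap: 0.454
finger_force: 0.0
```

```bash
python3 - <<'E'
from h import *
t=arm.snapshot("top")[:,:,::-1]; s=arm.snapshot("side")[:,:,::-1]
def crop(im,x,y,w,h,k): return cv2.resize(im[y:y+h,x:x+w],None,fx=k,fy=k,interpolation=cv2.INTER_CUBIC)
cv2.imwrite("pics/g1.png",np.hstack([crop(t,420,210,100,100,4),crop(s,270,90,100,100,4)]))
print(arm.state()["tool_pos"],arm.state()["ft_force"])
E
```

```text
[ 0.44832316 -0.29455116  0.02480389] [ 0.06925082  0.49582802 -0.61786498]
```

View pics/g1.png

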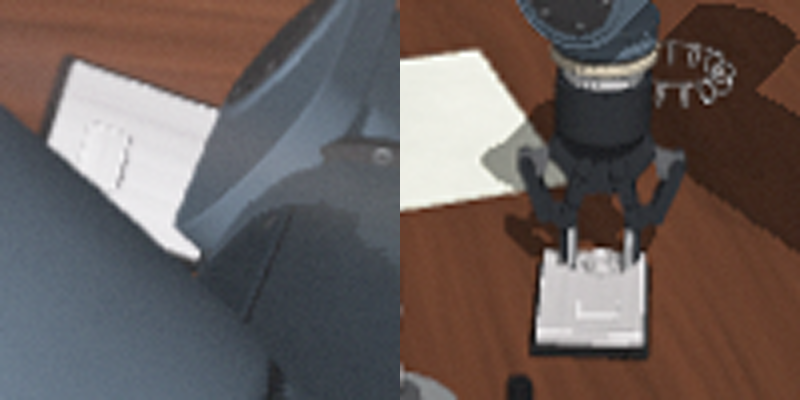

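The side view shows the ring between the pads at about crop (600,262), centred, with the blank undisturbed. Lower slightly and close.

>>> move_arm(
  commands=[0,0,0.3,0,0,0,45,0,0,0,0,0,0,38,0,0,0,0,0,0,30,0,0,0,0,0,0,20,0,0,0,0,0,0,20,0,0,0,0,0,0,20],
  newtons=30,
)

```text
time: 3.82
tool_pos: [0.4484, -0.2946, 0.022]
tcp_rot: [3.141, 0.0, 1.311]
ft_force: [-1.5, 1.1, 8.0]
finger_gap: 0.305
finger_force: 30.3
```

>>> move_arm(
  commands=[0,0,-1,0,0,0,20,0,0,-3,0,0,0,20,0,0,-4,0,0,0,20,0,0,-4,0,0,-7.45,20,0,0,0,0,0,-7.45,20,0,0,0,0,0,0,20],
  newtons=35,
)

```text
time: 4.58
tool_pos: [0.448, -0.2943, 0.1419]
tcp_rot: [3.141, 0.0, 1.57]
ft_force: [0.5, 0.7, 0.3]
finger_gap: 0.297
finger_force: 34.5
```

>>> move_arm(
  commands=[4.3,1.35,0,0,0,0,20,4.3,1.35,0,0,0,0,20,4.3,1.35,0,0,0,0,20,4.3,1.35,0,0,0,0,20,4.3,1.35,0,0,0,0,20,4.3,1.35,0,0,0,0,20,4.3,1.35,0,0,0,0,20,4.3,1.35,0,0,0,0,20,4.3,1.35,0,0,0,0,20,0,0,0,0,0,0,20,0,0,0,0,0,0,20],
)

```text
time: 5.95
tool_pos: [0.569, 0.0923, 0.1408]
tcp_rot: [-3.14, 0.0, 1.569]
ft_force: [0.1, 0.1, -0.7]
finger_gap: 0.299
finger_force: 34.5
```

```bash
python3 - <<'E'
from h import *
s=arm.snapshot("side")[:,:,::-1];t=arm.snapshot("top")[:,:,::-1]
def crop(im,x,y,w,h,k): return cv2.resize(im[y:y+h,x:x+w],None,fx=k,fy=k,interpolation=cv2.INTER_CUBIC)
cv2.imwrite("pics/m1.png",np.hstack([crop(s,260,150,100,130,4),crop(t,260,130,100,130,4)]))
p=arm.state()["tool_pos"];print(p,arm.state()["tcp_rot"],w2pix("side",[p,[.5715,.093,.072],[.5715,.093,.101]]))
E
```

```text
[0.56916597 0.09172223 0.14109464] [-3.14090775e+00  1.76734135e-04  1.56885011e+00] [[310.24147416 203.08013641]
 [309.39289039 225.47952121]
 [309.39932812 216.48467298]]
```

View pics/m1.png

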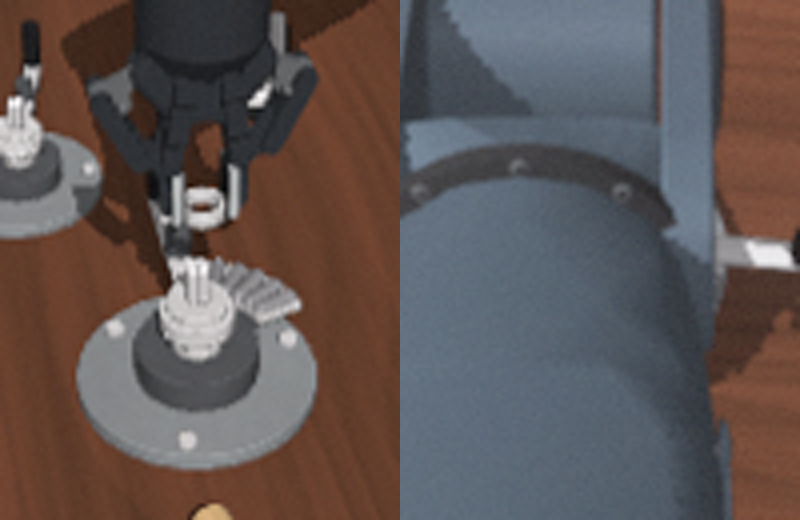

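The side view shows the ring level in the pads at crop (206,207), the jaws at (196,262) and the lever still at rest. The ring sits about 2 px (5 mm) too far towards -x. I'll shift it +4 mm in x, lower it to just above the jaws and measure with a bigger zoom.

>>> move_arm(
  commands=[0,0.4,1,0,0,0,20,0,0,1.5,0,0,0,20,0,0,0.3,0,0,0,20,0,0,0,0,0,0,20],
)

```text
time: 6.55
tool_pos: [0.5733, 0.0926, 0.1128]
tcp_rot: [-3.141, 0.0, 1.571]
ft_force: [-0.1, 1.0, 0.0]
finger_gap: 0.302
finger_force: 34.5
```

```bash
python3 - <<'E'
from h import *
s=np.mean([arm.snapshot("side") for _ in range(4)],0).astype(np.uint8)[:,:,::-1]
def crop(im,x,y,w,h,k): return cv2.resize(im[y:y+h,x:x+w],None,fx=k,fy=k,interpolation=cv2.INTER_CUBIC)
cv2.imwrite("pics/m2.png",crop(s,285,185,50,60,10))
p=arm.state()["tool_pos"];print(p)
P=[p+[0,0,h] for h in(0,.01)]+[[.5725,.093,h] for h in(.072,.101)]+[p+[0.014*a,.014*b,.01] for a,b in((1,0),(-1,0),(0,1),(0,-1))]
print(((w2pix("side",P)-[285,185]+.5)*10-.5).round(0))
E
```

```text
[0.57366789 0.09272451 0.11364348]
[[240. 280.]
 [240. 248.]
 [245. 410.]
 [245. 320.]
 [183. 256.]
 [296. 239.]
 [253. 283.]
 [227. 213.]]
```

View pics/m2.png

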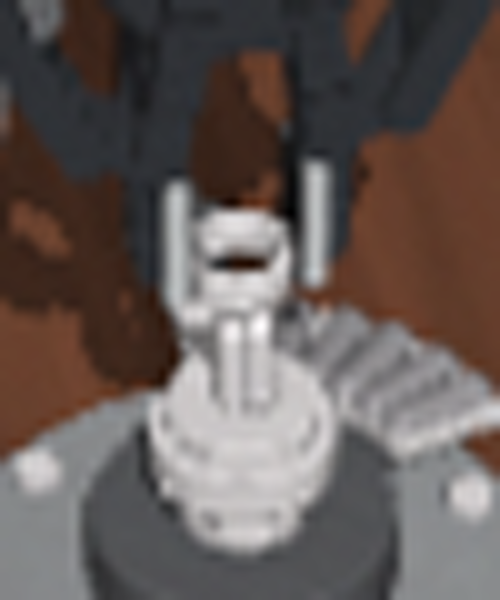

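The ring sits centred above the jaws sideways (ring mid about 244, axis about 243). Depth in y is less certain, so I'll fit the foot outline numerically for that.

```bash
python3 - <<'E'
from h import *
from scipy.optimize import minimize
a=np.linspace(0,2*np.pi,240)
def fit(n,im,x0,circles,rng=.0):
    g=cv2.GaussianBlur(im,(0,0),.7).astype(np.float32)
    def sc(p):
        tot=0
        for r,z,ch in circles:
            v=[]
            for dr in(-.003,.003):
                X=np.c_[p[0]+(r+dr)*np.cos(a),p[1]+(r+dr)*np.sin(a),np.full(a.size,z)]
                q=w2pix(n,X).astype(np.float32)
                c=cv2.remap(g,q[:,0][None],q[:,1][None],cv2.INTER_LINEAR)[0]
                v.append(c[:,0]-c[:,2] if ch=="s" else c.mean(1))
            tot-=np.abs(np.clip(v[0]-v[1],-60,60)).mean()
        return tot
    G=[(sc((x0[0]+i*.0005,x0[1]+j*.0005)),i,j) for i in range(-16,17) for j in range(-16,17)]
    b=min(G); return (x0[0]+b[1]*.0005).round(4),(x0[1]+b[2]*.0005).round(4),round(float(b[0]),1)
for n in("top","side"):
    im=cv2.imread(f"pics/{n}0.png")
    print(n,"foot",fit(n,im,(.572,.092),[(.078,.012,"s")]),"col",fit(n,im,(.572,.092),[(.04,.036,"g")]),"sh",fit(n,im,(.572,.092),[(.02,.072,"g")]))
E
```

```text
Traceback (most recent call last):
AttributeError: 'float' object has no attribute 'round'
```

```bash
python3 - <<'E'
from h import *
a=np.linspace(0,2*np.pi,240)
def fit(n,im,x0,r,z,ch,y=True):
    g=cv2.GaussianBlur(im,(0,0),.7).astype(np.float32)
    def sc(p):
        v=[]
        for dr in(-.003,.003):
            q=w2pix(n,np.c_[p[0]+(r+dr)*np.cos(a),p[1]+(r+dr)*np.sin(a),np.full(a.size,z)]).astype(np.float32)
            c=cv2.remap(g,q[:,0][None],q[:,1][None],cv2.INTER_LINEAR)[0]
            v.append(c[:,0]-c[:,2] if ch=="s" else c.mean(1))
        return -np.abs(np.clip(v[0]-v[1],-60,60)).mean()
    b=min((sc((x0[0]+i*.0005,x0[1]+j*.0005)),i,j) for i in range(-16,17) for j in range(-16,17))
    return round(x0[0]+b[1]*.0005,4),round(x0[1]+b[2]*.0005,4),round(float(b[0]),1)
for n in("top","side"):
    im=cv2.imread(f"pics/{n}0.png")
    print(n,[fit(n,im,(.572,.092),*k) for k in((.078,.012,"s"),(.04,.036,"g"),(.02,.072,"g"))])
im=arm.snapshot("side")[:,:,::-1]; p=arm.state()["tool_pos"]
print("ring",p,[fit("side",im,p[:2],.014,p[2]+h,"g") for h in(0,.01)])
E
```

```text
Traceback (most recent call last):
  File "h.py", line 8, in w2pix
    m=arm.camera_model(n); return cv2.projectPoints(np.atleast_2d(np.array(X,float)),cv2.Rodrigues(m["R"])[0],m["t"],m["K"],D(m))[0][:,0]
ValueError: time passes only in moves, steps and waits
```

```bash
sed -i 's/^def D(m)/import functools\ncm=functools.lru_cache(None)(arm.camera_model)\ndef D(m)/; s/m=arm.camera_model(n)/m=cm(n)/' h.py; python3 - <<'E'
from h import *
a=np.linspace(0,2*np.pi,240)
def fit(n,im,x0,r,z,ch,y=True):
    g=cv2.GaussianBlur(im,(0,0),.7).astype(np.float32)
    def sc(p):
        v=[]
        for dr in(-.003,.003):
            q=w2pix(n,np.c_[p[0]+(r+dr)*np.cos(a),p[1]+(r+dr)*np.sin(a),np.full(a.size,z)]).astype(np.float32)
            c=cv2.remap(g,q[:,0][None],q[:,1][None],cv2.INTER_LINEAR)[0]
            v.append(c[:,0]-c[:,2] if ch=="s" else c.mean(1))
        return -np.abs(np.clip(v[0]-v[1],-60,60)).mean()
    b=min((sc((x0[0]+i*.0005,x0[1]+j*.0005)),i,j) for i in range(-16,17) for j in range(-16,17))
    return round(x0[0]+b[1]*.0005,4),round(x0[1]+b[2]*.0005,4),round(float(b[0]),1)
for n in("top","side"):
    im=cv2.imread(f"pics/{n}0.png")
    print(n,[fit(n,im,(.572,.092),*k) for k in((.078,.012,"s"),(.04,.036,"g"),(.02,.072,"g"))])
p=arm.state()["tool_pos"]; im=arm.snapshot("side")[:,:,::-1]
print("ring",p,[fit("side",im,p[:2],.014,p[2]+h,"g") for h in(0,.01)])
E
```

```text
top [(0.5715, 0.0905, -45.3), (0.57, 0.091, -44.8), (0.5665, 0.0965, -45.8)]
side [(0.574, 0.0975, -32.4), (0.575, 0.1, -21.0), (0.5715, 0.0885, -27.5)]
ring [0.57366789 0.09272451 0.11364348] [(np.float64(0.5782), np.float64(0.0942), -44.4), (np.float64(0.5772), np.float64(0.0877), -48.8)]
```

>>> move_arm(
  commands=[-0.1,0,0.5,0,0,0,20,0,0,0.5,0,0,0,20,0,0,0.3,0,0,0,20,0,0,0.2,0,0,0,20,0,0,0,0,0,0,20],
)

```text
time: 7.42
tool_pos: [0.5735, 0.0917, 0.0982]
tcp_rot: [-3.141, -0.0, 1.571]
ft_force: [1.2, 0.8, -0.5]
finger_gap: 0.302
finger_force: 34.5
```

>>> move_arm(
  commands=[0,0,0.3,0,0,0,20,0,0,0.3,0,0,0,20,0,0,0.3,0,0,0,20,0,0,0,0,0,0,20],
)

```text
time: 7.92
tool_pos: [0.5733, 0.0917, 0.089]
tcp_rot: [-3.141, -0.0, 1.571]
ft_force: [0.5, -0.3, -1.4]
finger_gap: 0.297
finger_force: 34.5
```

>>> move_arm(
  commands=[0,0,0.4,0,0,0,20,0,0,0.4,0,0,0,20,0,0,0.4,0,0,0,20,0,0,0.2,0,0,0,20,0,0,0,0,0,0,20],
)

```text
time: 8.55
tool_pos: [0.5734, 0.0917, 0.075]
tcp_rot: [-3.141, 0.0, 1.571]
ft_force: [-1.4, -1.7, -0.9]
finger_gap: 0.298
finger_force: 34.4
```

>>> move_arm(
  commands=[0,0,0.1,0,0,0,20,0,0,0.1,0,0,0,20,0,0,0.1,0,0,0,20,0,0,0,0,0,0,20],
)

```text
time: 9.05
tool_pos: [0.5735, 0.0917, 0.0722]
tcp_rot: [3.142, 0.0, 1.571]
ft_force: [-1.5, -1.4, -0.7]
finger_gap: 0.3
finger_force: 34.5
```

>>> move_arm(
  commands=[0,0,0.05,0,0,0,33,0,0,0,0,0,0,38,0,0,0,0,0,0,45,0,0,0,0,0,0,50,0,0,-1.5,0,0,0,50,0,0,-3,0,0,0,50,0,0,-4,0,0,0,50],
)

```text
time: 9.93
tool_pos: [0.5732, 0.0916, 0.1582]
tcp_rot: [-3.141, 0.0, 1.571]
ft_force: [0.4, 0.9, -0.3]
finger_gap: 0.502
finger_force: 0.0
```

```bash
python3 - <<'E'
from h import *
s=np.mean([arm.snapshot("side") for _ in range(4)],0).astype(np.uint8)[:,:,::-1]
cv2.imwrite("pics/p1.png",cv2.resize(s[180:250,275:345],None,fx=8,fy=8,interpolation=cv2.INTER_CUBIC))
print(arm.state())
E
```

```text
{'time': 10.125, 'joints': array([7.83567715e-02, 4.88435571e-01, 1.63958974e+00, 3.35150707e-05,
       1.01154838e+00, 7.81884135e-02]), 'joint_vel': array([-0.00266448,  0.03082651,  0.02517104,  0.00034519, -0.00674119,
        0.00055831]), 'effort': array([ 1.96046656e-02, -5.84104300e+01, -2.81996602e+01,  8.13402585e-04,
        7.81059335e-02,  4.18870127e-05]), 'tool_pos': array([0.57382776, 0.0917062 , 0.15805196]), 'tcp_rot': array([ 3.13958209e+00, -1.86056209e-04,  1.57094712e+00]), 'ft_force': array([ 0.12746173, -0.28168867, -0.9339401 ]), 'wrist_torque': array([ 0.01288142,  0.03470964, -0.01017126]), 'finger_force': 0.0, 'finger_gap': 0.5004719534928521}
```

View pics/p1.png

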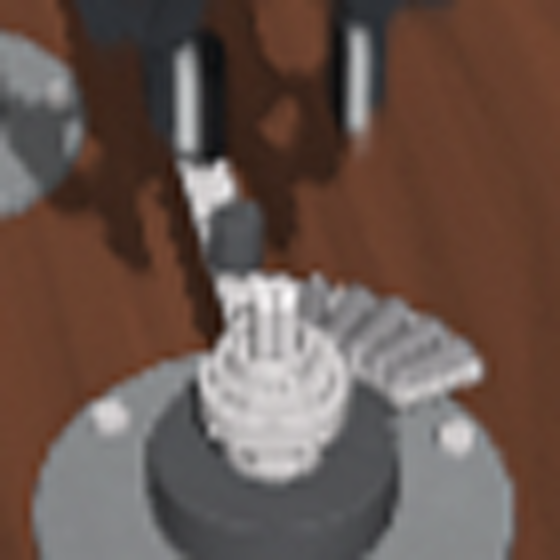

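The side view shows the ring seated flat at about (273,380) around the four jaws, with the lever still at rest. Moving to the grip.

>>> move_arm(
  commands=[-4,-0.25,0,0,0,0,50,-4,0,0,0,0,0,50,-4,0,0,0,0,0,50,0,0,0,0,0,0,50,0,0,3,0,0,0,50,0,0,2,0,0,0,50,0,0,2,0,0,0,50,0,0,1.2,0,0,0,50,0,0,0,0,0,0,50],
)

```text
time: 11.25
tool_pos: [0.5705, -0.0278, 0.074]
tcp_rot: [-3.14, -0.0, 1.571]
ft_force: [-0.1, -0.1, -0.3]
finger_gap: 0.499
finger_force: 0.0
```

```bash
python3 - <<'E'
from h import *
s=arm.snapshot("side")[:,:,::-1];t=arm.snapshot("top")[:,:,::-1]
f=lambda im,x,y,w,h:cv2.resize(im[y:y+h,x:x+w],None,fx=5,fy=5,interpolation=cv2.INTER_CUBIC)
cv2.imwrite("pics/l1.png",np.hstack([f(s,265,150,80,100),f(t,320,140,80,100)]))
E
```

```text
(no output)
```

View pics/l1.png

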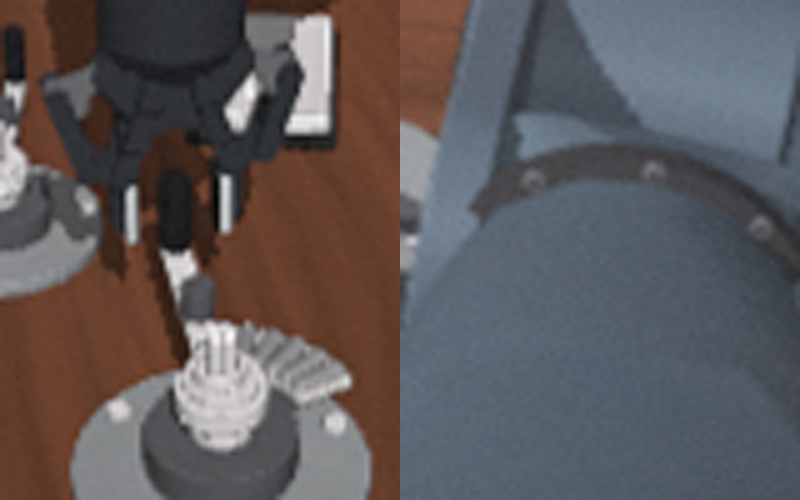

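The grip stands centred between the pads. Close on it.

>>> move_arm(
  commands=[0,0,0,0,0,0,30,0,0,0,0,0,0,15,0,0,0,0,0,0,10,0,0,0,0,0,0,10,0,0,0,0,0,0,10],
  newtons=35,
)

```text
time: 11.98
tool_pos: [0.5704, -0.0283, 0.0755]
tcp_rot: [-3.14, -0.0, 1.571]
ft_force: [-7.3, 0.7, 8.6]
finger_gap: 0.2
finger_force: 33.9
```

>>> move_arm(
  commands=[0,-0.1,-0.1,0,0,0,10,0,0,0,0,0,0,10],
)

```text
time: 12.22
tool_pos: [0.57, -0.0283, 0.0757]
tcp_rot: [3.141, -0.0, 1.571]
ft_force: [0.0, 0.4, -3.8]
finger_gap: 0.203
finger_force: 34.9
```

>>> move_arm(
  commands=[0.015,-0.6,0,0,0,2.86,10,0.015,-0.6,0,0,0,2.86,10],
)

```text
time: 12.48
tool_pos: [0.5587, -0.0276, 0.0758]
tcp_rot: [3.14, -0.0, 1.469]
ft_force: [4.3, 2.0, -6.1]
finger_gap: 0.195
finger_force: 34.7
```

>>> move_arm(
  commands=[0.015,-0.6,0,0,0,2.86,10,0,0,0,0,0,0,10],
)

```text
time: 12.72
tool_pos: [0.5529, -0.0269, 0.0759]
tcp_rot: [3.139, -0.0, 1.42]
ft_force: [7.0, 1.6, -8.0]
finger_gap: 0.198
finger_force: 34.7
```

>>> move_arm(
  commands=[0.015,-0.6,0,0,0,2.86,10,0,0,0,0,0,0,10],
)

```text
time: 12.98
tool_pos: [0.5468, -0.0258, 0.0759]
tcp_rot: [3.14, -0.001, 1.37]
ft_force: [5.0, 2.0, -7.9]
finger_gap: 0.199
finger_force: 34.8
```

>>> move_arm(
  commands=[0.007,-0.36,0.05,0,0,1.72,10,0,0,0,0,0,0,10],
)

```text
time: 13.22
tool_pos: [0.5438, -0.0251, 0.0758]
tcp_rot: [3.139, -0.001, 1.341]
ft_force: [5.6, 2.1, -2.8]
finger_gap: 0.201
finger_force: 35.3
```

>>> move_arm(
  commands=[0.007,-0.36,0,0,0,1.72,10,0,0,0,0,0,0,10],
)

```text
time: 13.48
tool_pos: [0.54, -0.0241, 0.0757]
tcp_rot: [3.14, -0.001, 1.311]
ft_force: [4.3, 2.8, -1.4]
finger_gap: 0.199
finger_force: 35.3
```

>>> move_arm(
  commands=[0.007,-0.36,0,0,0,1.72,10,0,0,0,0,0,0,10],
)

```text
time: 13.72
tool_pos: [0.5364, -0.0231, 0.0757]
tcp_rot: [3.14, -0.001, 1.282]
ft_force: [3.6, 3.7, -0.8]
finger_gap: 0.204
finger_force: 35.3
```

>>> move_arm(
  commands=[0.007,-0.36,0,0,0,1.72,10,0,0,0,0,0,0,10],
)

```text
time: 13.98
tool_pos: [0.5333, -0.0221, 0.0757]
tcp_rot: [3.139, -0.001, 1.252]
ft_force: [5.3, 2.6, -3.1]
finger_gap: 0.196
finger_force: 35.3
```

>>> move_arm(
  commands=[0.007,-0.36,0,0,0,1.72,10,0,0,0,0,0,0,10],
)

```text
time: 14.22
tool_pos: [0.5303, -0.021, 0.0758]
tcp_rot: [3.138, -0.001, 1.221]
ft_force: [7.1, 2.5, -3.4]
finger_gap: 0.192
finger_force: 35.2
```

>>> move_arm(
  commands=[0.02,-0.36,0,0,0,1.72,10,0,0,0,0,0,0,10],
)

```text
time: 14.48
tool_pos: [0.5269, -0.0196, 0.0758]
tcp_rot: [3.139, -0.001, 1.191]
ft_force: [6.8, 2.3, -3.4]
finger_gap: 0.201
finger_force: 35.2
```

>>> move_arm(
  commands=[0.02,-0.36,0,0,0,1.72,10,0,0,0,0,0,0,10],
)

```text
time: 14.72
tool_pos: [0.5234, -0.0182, 0.0758]
tcp_rot: [3.139, -0.001, 1.162]
ft_force: [6.2, 1.0, -1.8]
finger_gap: 0.196
finger_force: 35.2
```

>>> move_arm(
  commands=[0.007,-0.36,0,0,0,1.72,10,0,0,0,0,0,0,10],
)

```text
time: 14.98
tool_pos: [0.52, -0.0166, 0.0757]
tcp_rot: [3.139, -0.001, 1.131]
ft_force: [5.4, 2.4, -1.3]
finger_gap: 0.201
finger_force: 35.2
```

>>> move_arm(
  commands=[0.007,-0.36,0,0,0,1.72,10,0,0,0,0,0,0,10],
)

```text
time: 15.22
tool_pos: [0.5166, -0.0149, 0.0757]
tcp_rot: [3.14, -0.001, 1.102]
ft_force: [4.7, 2.5, -1.6]
finger_gap: 0.2
finger_force: 35.3
```

>>> move_arm(
  commands=[0.007,-0.36,0,0,0,1.72,10,0,0,0,0,0,0,10],
)

```text
time: 15.48
tool_pos: [0.5136, -0.0133, 0.0757]
tcp_rot: [3.139, -0.001, 1.071]
ft_force: [6.1, 1.7, -2.7]
finger_gap: 0.203
finger_force: 35.3
```

>>> move_arm(
  commands=[0.007,-0.36,0,0,0,1.72,10,0,0,0,0,0,0,10],
)

```text
time: 15.72
tool_pos: [0.5107, -0.0116, 0.0757]
tcp_rot: [3.139, -0.001, 1.041]
ft_force: [7.9, 1.0, -3.1]
finger_gap: 0.194
finger_force: 35.2
```

>>> move_arm(
  commands=[0.007,-0.36,0,0,0,1.72,10,0,0,0,0,0,0,10],
)

```text
time: 15.98
tool_pos: [0.5079, -0.0099, 0.0758]
tcp_rot: [3.138, -0.001, 1.011]
ft_force: [7.8, 0.4, -3.4]
finger_gap: 0.197
finger_force: 35.2
```

Two clicks felt: dips at about 0.31 and 0.49 rad. Now climbing to the third, which should dip near 0.69.

>>> move_arm(
  commands=[0.007,-0.36,0,0,0,1.72,10,0,0,0,0,0,0,10],
)

```text
time: 16.23
tool_pos: [0.5047, -0.0078, 0.0758]
tcp_rot: [3.139, -0.001, 0.981]
ft_force: [7.6, 1.0, -2.7]
finger_gap: 0.201
finger_force: 35.2
```

>>> move_arm(
  commands=[0.007,-0.36,0,0,0,1.72,10,0,0,0,0,0,0,10],
)

```text
time: 16.48
tool_pos: [0.5017, -0.0056, 0.0758]
tcp_rot: [3.139, -0.001, 0.951]
ft_force: [7.3, 1.6, -3.2]
finger_gap: 0.2
finger_force: 35.2
```

>>> move_arm(
  commands=[0.007,-0.36,0,0,0,1.72,10,0,0,0,0,0,0,10],
)

```text
time: 16.73
tool_pos: [0.4987, -0.0034, 0.0757]
tcp_rot: [3.139, -0.001, 0.921]
ft_force: [5.9, 2.0, -1.6]
finger_gap: 0.2
finger_force: 35.2
```

>>> move_arm(
  commands=[0.007,-0.36,0,0,0,1.72,10,0,0,0,0,0,0,10],
)

```text
time: 16.98
tool_pos: [0.4958, -0.0011, 0.0758]
tcp_rot: [3.14, -0.002, 0.891]
ft_force: [6.3, 3.5, -1.4]
finger_gap: 0.198
finger_force: 35.2
```

Third dip felt (2.5 N at 0.70 rad). One more small step seats it in the notch.

>>> move_arm(
  commands=[0.01,-0.4,0,0,0,1.91,10,0,0,0,0,0,0,10,0,0,0,0,0,0,10],
)

```text
time: 17.35
tool_pos: [0.4931, 0.0012, 0.0757]
tcp_rot: [3.139, -0.002, 0.858]
ft_force: [7.8, 1.0, -3.6]
finger_gap: 0.202
finger_force: 35.2
```

```bash
python3 - <<'E'
from h import *
L=[]
for _ in range(10):
    s=arm.snapshot("side"); L.append(arm.state()["ft_force"])
st=arm.state(); d=np.array([.5735,.0917])-st["tool_pos"][:2]; th=np.arctan2(*d); F=np.mean(L,0)
print(st["tool_pos"],th,np.hypot(*d),F,F[0]*np.cos(th)-F[1]*np.sin(th))
cv2.imwrite("pics/f1.png",cv2.resize(s[150:260,265:365,::-1],None,fx=5,fy=5,interpolation=cv2.INTER_CUBIC))
E
```

```text
[0.4931532  0.00118007 0.07573402] 0.7259299808833898 0.12103497738221339 [ 7.31782483  0.93797792 -3.59972831] 4.850213308606164
```

View pics/f1.png

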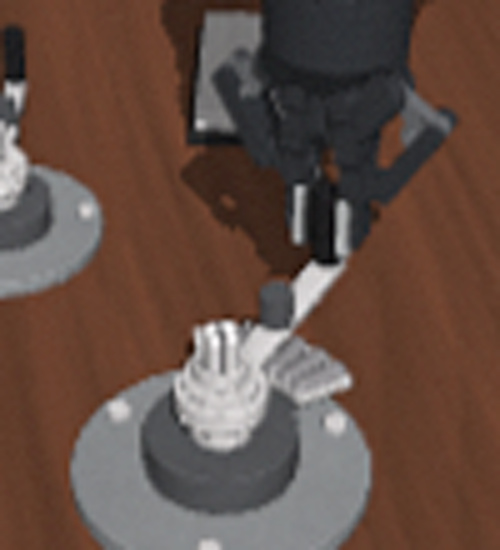

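The picture shows the ring flat on the shoulder, the lever over mid-quadrant with three ridges still beyond it, and the grip held. The averaged force of 4.85 N matches the spring alone at the bottom of the notch, so I'm handing in.

```bash
python3 -c "
from plant import arm
print(arm.finish_job())"
```

```text
the job is handed in; nothing more can be done
None
```

The job is handed in at about 18 s on the robot's clock: the ring sits flat on the mandrel's shoulder, and the lever is still held in the third notch after three clicks counted by force; the blank, hammer and bur box were not touched.

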